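Re-index the marking slide with its spring lock pin

ROBOT

A 6-joint arm with a two-finger parallel gripper is mounted at the origin on the work surface. World frame = base frame: x ahead of the robot, y to its left, z up, the work surface at z = 0. Lengths are in mm, angles in rad, forces in N, time in s.
With the tool pointing down it reaches from about 275 to 1000 mm from the base axis. Payload 8.4 kg.
Tool frame: the origin (TCP) lies on the centre line of the jaws, within the pads' length; the fingertips stand 14 mm ahead of it and the grasp point (between the pads) lies 5 mm behind it; z points along the fingers, y is the line along which they close (so a half turn about z gives the same grasp; the last joint's range is limited). The gripper opens to 85 mm and grips with 20 to 120 N. Pads are 22 mm wide; open, the fingers measure 114 mm over their backs; the gripper's body (76 mm by 85 mm) begins 54 mm behind the grasp point. The pads swing forward as they close: fully open they stand 13 mm farther back than shut.
Start: joints at [1.229, 0.353, 1.633, -0, 1.155, -0.002], TCP at [208.31, 589.266, 245.281] pointing down, gripper open.
Joint ranges: [-2.63, 2.63], [-0.92, 2.1], [0.06, 2.66], [-1.3, 4.44], [0, 2.69], [-3.02, 3.02]. Speed limits (rad/s): [2.22, 2.22, 2.79, 3.14, 3.14, 3.14].

INTERFACE

Orientations are given as [roll, pitch, yaw] about the fixed x, y, z axes, in that order (R = Rz(yaw) Ry(pitch) Rx(roll)).
In Python, from rig import r gives the robot as it stands.
- The arm moves only by the tool step_arm, never from a script. Its argument "plan" is text: rows parted by semicolons, each of 7 numbers parted by spaces: the turn, a rotation vector about the world's x, y, z in degrees, then the shift along the world's x, y, z in mm, then the closure in counts, from 0 (fully open) to 255 (shut). In form: rx ry rz x y z hand; .... A call has 1 to 8 rows; each row is the pose to reach, as a shift and turn from the pose commanded when the call began; what a row does not reach only later rows make up. A row lasts 1/10 s, in which the tool goes at most 50 mm and 8.59 degrees, less where a joint would pass 70% of its speed; a pose out of reach is approached as far as the arm can. A call with a gripper value outside its range is refused whole. The fingers move at their own pace and stop on an object; "force" is the grip in N (left out, the last holds). Time passes only in rows, so rows that repeat a pose let the fingers close. It gives the time, the measured TCP pose, the force, the opening and the grip force at its end, in the units of the state.
- r.sense(): the state, without advancing time (a new reading comes with each control period).
- r.grab_frame(name): name is "side" or "top" or "wrist"; returns (picture, depth): 420x560x3 uint8, red, green, blue; 420x560 float32, mm along the optical axis (not along the pixel's ray), 0 where there is no reading.
- r.get_calibration(name): a dict with "K" (3x3 intrinsics, pixels), "k1" (the pictures are not rectified: a ray, as slopes to the right and down, at radius r is drawn at 1 + k1 r^2 times it, then the intrinsics apply), "world_from_camera" (4x4, takes a point from camera to world coordinates). Camera axes: x right, y down, z forward; pixel columns grow to the right and rows downward; lengths in mm; the calibration is good to about 2 mm. A picture is of the moment at which its call begins: read the wrist's pose just before it. get_calibration takes no time and is no camera call; for the wrist camera it gives the pose at the moment of the call.
- r.sign_off(): hands the job in; it is judged then, once.
The state is a dict: "clock": time; "qpos": joint angles; "qvel": joint speeds; "joint_efforts": joint torques, N m; "eef_pos": TCP position; "tcp_rot": TCP orientation; "contact_force": force on the tool from outside, world axes, zero at the start; "wrist_torque": the same for the moment, N m; "opening": opening from 0.0 (shut) to 1.0 (fully open); "grasp_force": force on a finger pad.
Only numpy, scipy, OpenCV 4.12 (cv2) and the standard library are available. Lean on these libraries where they do the work, as an engineer would, in place of code of your own. Each camera call takes 0.05 s, during which the arm holds its last target. There are 200 camera calls.

TASK

The carriage of the marking slide is locked at its middle station by the spring pin in the bracket. Pull the pin's T-handle up, give it a quarter turn and let it settle in the shallow rest notch so that it stays out by itself, hands off. Then slide the carriage, with the blank still lying on its pedestal, to the end station on the side where the clear fume funnel stands, take the handle again and turn it back so that the pin drops fully home in that station's hole; leave the other things alone.

Things in the scene. Friction and masses are not known exactly. Their poses are not given: they have to be found in the camera images.
- base: Fixed aluminium slide base, plate 250 x 400 x 12 mm on the table; origin at the centre of its underside; x points away from the robot (give or take its yaw), y along the slide, z up. A bracket at its far edge reaches over the carriage (top 64 mm above the table, 60 mm wide in y, x = +33 to +117 mm) and carries the spring pin.
- sleeve (a point): Centre of the top of the pin's notched steel sleeve, 30 mm square, fixed on the bracket at base x = +60, y = 0, 90 mm above the table; axes as the base. It has a deep slot along y (pin may drop home) and a 3 mm deep rest notch along x, both 9 mm wide and open at the top.
- handle (a point): Centre of the pin's black T-handle: bar 48 mm long (this point's y), 12 mm thick (its x), 22 mm high, on a 7 mm stem; lower down a 5 mm thick, 30 mm long cross-pin, parallel to the bar, lies in the sleeve. Pin home: centre 117 mm above the table, underside 16 mm above the sleeve's top, bar along the base's y.
- pin_lift (a joint): How far the pin is pulled up, m. 0 = home (tip 8 mm deep in a carriage hole). A spring presses it down: 7.5 N at home, 10 N parked. Above 0.008 the tip is out of the hole (at 0.008 it can ride on the plate); above 0.014 the cross-pin clears the sleeve's top and can be turned; parked in the rest notch at about 0.011; stop at 0.022.
- pin_turn (a joint): Turn of the T-handle about the vertical, rad, anticlockwise from above positive. 0 = bar along the base's y, over the deep slot; +1.57 or -1.57 (either will do) = bar along the base's x, over the rest notch. Stops at +-1.9. Turns easily.
- carriage (a joint): Position of the carriage along the base's y, m. 0 = middle station; end stations at +0.060 and -0.060; hard stops at +-0.070, beyond the stations. Sliding friction about 1.5 N. Each station has a 13 mm square hole for the 10 mm round-nosed pin, which pulls itself in if the carriage is within about 2 mm.
- post (a point): Upright steel push post, 16 mm in diameter, by which the carriage is moved; top 106 mm above the table; this point is on its axis, 81 mm above the table. The carriage is an aluminium plate 170 (x) x 220 (y) mm, top 46 mm above the table; the post stands on it.
- pedestal (a point): Centre of the top of the carriage's small pedestal, 56 mm square, 82 mm above the table, 120 mm in y from the push post, where the blank lies.
- blank_mid (a point): Centre of the loose pale disc (the blank), 60 mm in diameter and 12 mm thick, about 70 g, lying on the pedestal.
- funnel: Clear fume funnel (90 mm mouth facing the robot, grey hose behind) on a dark square foot, about 170 mm tall, fixed; origin under its foot. It stands beyond one end of the slide: its side (+y or -y of the base) tells which end station is wanted.
- scope: Inspection scope, white head with a black barrel pointing down on a dark round foot, about 160 mm tall, fixed; origin under its foot. It stands beyond the other end of the slide.
- ruler: Steel ruler 240 x 30 x 4 mm lying loose on the table, a bystander; origin under its centre.
- brush: Brush 170 mm long lying loose on the table, a bystander.
- tray: Open aluminium tray 120 x 90 x 30 mm, loose on the table, a bystander; origin under its centre.
Not all that is in view belongs to the job. What is shaped like the funnel but pink is not meant.

How it is judged (in metres and radians):
On the way, in this order (a step that is already met when the one before it is completed fails the run):
1. the pin is parked in its rest notch, a quarter turn round, and stays out with nothing touching the handle (value of joint pin_lift between 0.009 and 0.0128 m and (value of joint pin_turn between 1.321 and 1.821 rad or value of joint pin_turn between -1.821 and -1.321 rad) and contact force between each of the fingers, the arm and pin_lift below 0.1 N), for 0.3 s.
2. the carriage has been slid to the end station on the funnel's side (within 8 mm) (((y of funnel in the frame of base above 0 m and value of joint carriage between 0.052 and 0.068 m) or (y of funnel in the frame of base below 0 m and value of joint carriage between -0.068 and -0.052 m))), for 0.1 s.
At the end, for the whole second after the job is handed in: The carriage stands at the end station on the funnel's side (within 4 mm) with the pin fully home in that station's hole (within 2.5 mm) and the handle back in line with the slide (within 0.3 rad); the blank lies flat on the pedestal, within 22 mm of its centre; all at rest (((y of funnel in the frame of base above 0 m and value of joint carriage between 0.056 and 0.064 m) or (y of funnel in the frame of base below 0 m and value of joint carriage between -0.064 and -0.056 m)) and value of joint pin_lift below 0.0025 m and value of joint pin_turn between -0.3 and 0.3 rad and horizontal distance between blank_mid and pedestal below 0.022 m and z of blank_mid in the frame of pedestal between 0.002 and 0.01 m and velocity of joint carriage between -0.005 and 0.005 m/s and linear speed of blank below 0.01 m/s); the robot touches nothing.
It fails at once if the blank falls off or is lifted from the pedestal (z of blank_mid in the frame of pedestal above 0.03 m or z of blank_mid in the frame of pedestal below -0.004 m).
It fails at once if the ruler, brush or tray is pushed more than 20 mm (distance of any of ruler, brush, tray from where it was at the start of the episode above 0.02 m).
It also fails if it takes over 56 s, if anything falls off the work surface, if the arm or the gripper's body presses on something with over 40 N, if the wrist force passes 120 N, or if a joint passes its speed limit or range.

## Working session

There is one attempt and no reset: what is moved stays moved. The work goes in short steps, Python scripts to look and compute and a tool call to move; the robot and the scene stay as the last step left them, time stands still between calls to the robot, and variables do not carry over. Pictures are saved under pics/ and viewed, at most 10 in all, crops included, and the job is handed in when it is done.

Besides the shell and the picture viewer there is one more tool, called after ">>>" as name(argument=value, ...), one argument or row to a line, values as JSON. step_arm: Moves the arm, as the interface text tells. Its arguments: {"type":"object","properties":{"plan":{"type":"string"},"force":{"type":"number"}},"required":["plan"]}

```bash
mkdir -p pics; cat > h.py <<'E'
from rig import r
import numpy as np, cv2
def grab(n,save=None):
    c=r.get_calibration(n); im,d=r.grab_frame(n)
    if save: cv2.imwrite(f'pics/{save}.png',im[:,:,::-1])
    return im,d,c
def world(d,c):
    K=np.array(c['K']);T=np.array(c['world_from_camera'])
    h,w=d.shape;u,v=np.meshgrid(np.arange(w),np.arange(h))
    p=cv2.undistortPoints(np.stack([u,v],-1).reshape(-1,1,2).astype(float),K,np.array([c['k1'],0,0,0,0.])).reshape(h,w,2)
    P=np.dstack([p[...,0]*d,p[...,1]*d,d])
    W=P@T[:3,:3].T+T[:3,3]; W[d==0]=np.nan
    return W
E
python3 - <<'E'
from h import *
for n in('top','side'):
    im,d,c=grab(n,n+'0'); np.save(n+'0.npy',world(d,c)); print(n,np.round(c['world_from_camera'],2).tolist())
s=r.sense();print(s['clock'],s['eef_pos'],s['tcp_rot'])
E
```

```text
top [[-0.0, -1.0, 0.07, 390.43], [-1.0, 0.0, -0.01, 41.31], [0.01, -0.07, -1.0, 1380.22], [0.0, 0.0, 0.0, 1.0]]
side [[0.91, -0.32, 0.28, 201.31], [-0.42, -0.7, 0.58, -602.09], [0.01, -0.64, -0.77, 925.33], [0.0, 0.0, 0.0, 1.0]]
0.1 [208.18215287 588.90877788 244.66252663] [-3.14040656e+00 -5.63492372e-06  2.80179039e+00]
```

View pics/top0.png

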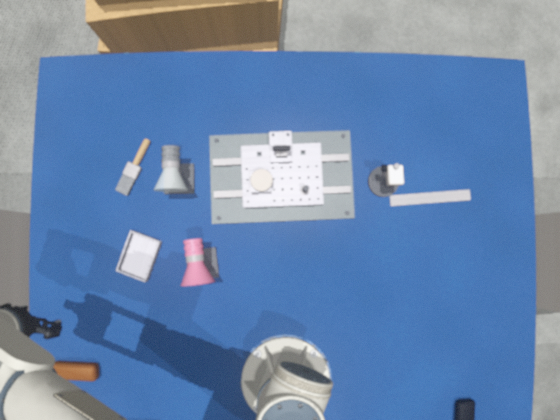

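View pics/side0.png

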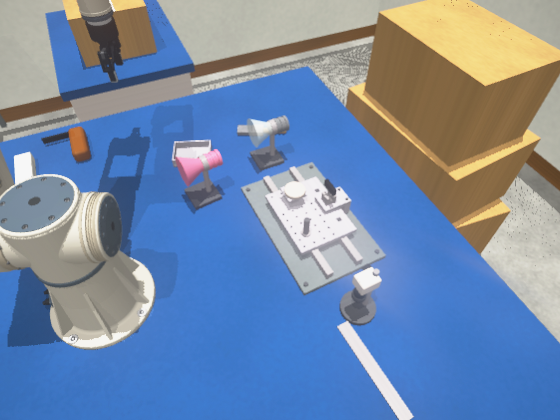

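The top picture shows the slide at about (282,177), the handle at (281,152), the post at (305,189) and the blank at (261,180). The clear funnel at (172,170) is on the left, the +y side, and the pink decoy is at (197,262). The side picture agrees with this.

```bash
python3 - <<'E'
from h import *
W=np.load('top0.npy'); im=cv2.imread('pics/top0.png')
R=W[125:228,205:360].reshape(-1,3); R=R[~np.isnan(R[:,0])]
def box(m,lab):
    r_=cv2.minAreaRect(m[:,:2].astype(np.float32)); print(lab,len(m),np.round(np.r_[r_[0],r_[1],r_[2]],1),np.round(m.mean(0),1),'zmax',m[:,2].max().round(1))
z=R[:,2]
box(R[(z>6)&(z<18)],'base'); box(R[(z>40)&(z<52)],'carriage')
for n,(v0,v1,u0,u1) in dict(handle=(130,162,268,298),post=(182,198,298,314),blank=(165,195,245,276)).items():
    P=W[v0:v1,u0:u1].reshape(-1,3); P=P[~np.isnan(P[:,0])]
    for lo,hi in((58,70),(75,100),(84,96),(96,109),(110,135)):
        m=P[(P[:,2]>lo)&(P[:,2]<hi)]
        if len(m)>4: box(m,f'{n} {lo}-{hi}')
cv2.imwrite('pics/crop0.png',cv2.resize(im[120:235,200:365],None,fx=4.8,fy=4.8,interpolation=cv2.INTER_CUBIC))
E
```

```text
base 6367 [577.4   7.4 438.6 291.6  90. ] [566.7  11.7  12. ] zmax 18.0
carriage 3829 [574.9  18.9 171.7 288.9   2.3] [569.6   2.2  46. ] zmax 52.0
handle 58-70 482 [650.5  11.   59.9  83.9  90. ] [653.6  11.4  63.9] zmax 69.9
handle 75-100 73 [634.7  10.8  30.6  29.5   2.6] [627.1  11.3  86.5] zmax 93.4
handle 84-96 51 [635.5  10.3  29.3  30.3  89.9] [627.7  11.   89.3] zmax 93.4
handle 110-135 100 [635.   11.1  13.3  44.6   1.7] [633.7  10.1 125.9] zmax 132.7
post 75-100 11 [530.3 -51.4  15.1  10.1  36.5] [528.9 -50.6  89.9] zmax 99.8
post 84-96 5 [528.7 -51.5  15.5   5.9  61.2] [528.3 -51.6  89.7] zmax 92.3
post 96-109 26 [532.1 -53.   13.1  14.3  45.8] [531.9 -53.1 104.5] zmax 108.2
blank 75-100 474 [5.541e+02 6.510e+01 5.770e+01 5.890e+01 4.000e-01] [552.4  65.9  91.8] zmax 100.0
blank 84-96 329 [5.541e+02 6.490e+01 5.770e+01 5.850e+01 3.000e-01] [553.6  64.3  92.6] zmax 96.0
blank 96-109 83 [553.1  64.2  50.7  51.9   7.2] [554.3  62.6  97.5] zmax 104.7
```

View pics/crop0.png

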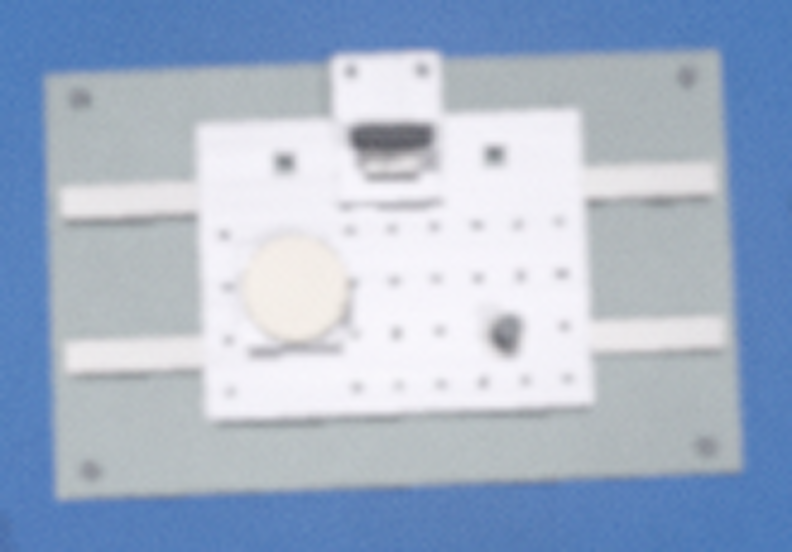

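>>> step_arm(
  plan="0 0 -68.5 402 -589 40 0;0 0 -68.5 402 -589 40 0;0 0 -68.5 402 -589 40 0;0 0 -68.5 402 -589 40 0;0 0 -68.5 402 -589 40 0;0 0 -68.5 402 -589 40 0;0 0 -68.5 402 -589 40 0;0 0 -68.5 402 -589 40 0",
)

```text
clock: 0.9
eef_pos: [434.1, 257.5, 267.7]
tcp_rot: [-3.142, 0.0, 1.6]
contact_force: [0.8, 1.1, -1.1]
opening: 0.999
grasp_force: 0.0
```

>>> step_arm(
  plan="0 0 0 168 -258 18 0;0 0 0 168 -258 18 0;0 0 0 168 -258 18 0;0 0 0 168 -258 18 0;0 0 0 168 -258 18 0;0 0 0 168 -258 18 0;0 0 0 168 -258 18 0;0 0 0 168 -258 18 0",
)

```text
clock: 1.7
eef_pos: [601.7, 0.1, 285.1]
tcp_rot: [-3.141, -0.0, 1.604]
contact_force: [-0.7, 0.4, -0.2]
opening: 0.999
grasp_force: 0.0
```

```bash
python3 - <<'E'
from h import *
s=r.sense();print(s['clock'],np.round(s['eef_pos'],1),s['tcp_rot'],np.round(s['qpos'],2))
im,d,c=grab('wrist','w1'); W=world(d,c); np.save('w1.npy',W); print(np.round(c['world_from_camera'],2).tolist())
E
```

```text
1.7 [6.017e+02 1.000e-01 2.851e+02] [-3.14069936e+00 -8.72170264e-05  1.60361931e+00] [-0.    0.28  1.64  0.    1.22 -0.04]
[[1.0, 0.03, 0.01, 599.46], [0.03, -0.96, -0.28, 72.08], [-0.0, 0.28, -0.96, 412.32], [0.0, 0.0, 0.0, 1.0]]
```

View pics/w1.png

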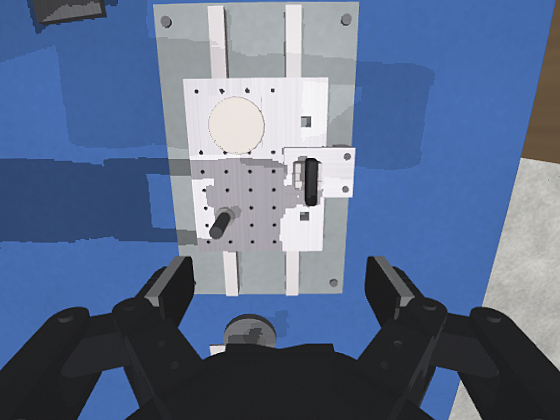

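The wrist picture shows the handle at (311,182), the post at (220,222), the blank at (236,125), and the two end-station holes at (306,122) and (304,216).

```bash
python3 - <<'E'
from h import *
W=np.load('w1.npy')
def box(P,lo,hi,lab):
    P=P.reshape(-1,3);m=P[(P[:,2]>lo)&(P[:,2]<hi)]
    r_=cv2.minAreaRect(m[:,:2].astype(np.float32)); print(lab,len(m),np.round(np.r_[r_[0],r_[1],r_[2]],1),np.round(np.median(m,0),1))
H=W[150:215,290:335]
box(H,124,132,'handle top');box(W[140:205,280:360],60,68,'bracket')
box(W[190:245,200:250],103,110,'post top'); box(W[90:160,200:275],90,99,'blank')
box(W[70:260,175:335],43,49,'carriage')
for v,u in((122,306),(216,304)): print(W[v,u])
# base edges: direction
m=W[0:300,140:365].reshape(-1,3);m=m[(m[:,2]>9)&(m[:,2]<15)]
L=[];Rr=[]
for y in range(-120,150,6):
    q=m[abs(m[:,1]-y)<3]; L.append((q[:,0].min(),y));Rr.append((q[:,0].max(),y))
for a in(L,Rr):
    a=np.array(a); f=np.polyfit(a[:,1],a[:,0],1);print('edge x at y0',f[1],'yaw deg',-np.degrees(np.arctan(f[0])))
E
```

```text
handle top 525 [633.6  13.2  11.8  47.2   2.4] [633.4  13.8 126.4]
bracket 2515 [648.3  13.4  83.3  60.1   2. ] [659.   18.7  62.7]
post top 143 [531.2 -51.6  15.3  14.9  85.9] [531.4 -51.  104.6]
blank 2526 [553.7  66.2  59.1  58.4  83.8] [553.6  66.8  92.6]
carriage 17235 [573.3   9.9 171.4 220.7   2.2] [575.7  10.7  44.7]
[634.44619773  72.2777617    9.53810353]
[639.16742481 -58.6012606    9.67851797]
edge x at y0 448.7006946859135 yaw deg 2.236589422376188
edge x at y0 643.5929742786217 yaw deg -0.9807191916741265
```

>>> step_arm(
  plan="0 0 0 32 12.5 -45 0;0 0 0 32 12.5 -90 0;0 0 0 32 12.5 -135 0;0 0 0 32 12.5 -160 0;0 0 0 32 12.5 -173 0;0 0 0 32 12.5 -173 120;0 0 0 32 12.5 -173 255;0 0 0 32 12.5 -173 255",
  force=40,
)

```text
clock: 2.55
eef_pos: [634.6, 14.3, 114.7]
tcp_rot: [3.139, 0.0, 1.607]
contact_force: [0.7, 0.3, 0.3]
opening: 0.516
grasp_force: 0.0
```

>>> step_arm(
  plan="0 0 0 0 0 0 255;0 0 0 0 0 0 255;0 0 0 0 0 0 255;0 0 0 0 0 0 255",
)

```text
clock: 2.95
eef_pos: [633.7, 13.9, 113.9]
tcp_rot: [3.141, -0.0, 1.606]
contact_force: [-2.3, 0.4, 7.2]
opening: 0.138
grasp_force: 41.4
```

>>> step_arm(
  plan="0 0 0 0 0 6 255;0 0 0 0 0 12 255;0 0 0 0 0 18 255;0 0 0 0 0 18 255;0 0 0 0 0 18 255",
)

```text
clock: 3.45
eef_pos: [633.3, 13.9, 130.4]
tcp_rot: [-3.141, 0.0, 1.606]
contact_force: [3.6, -0.1, -12.2]
opening: 0.134
grasp_force: 39.0
```

>>> step_arm(
  plan="0 0 8 0 0 1 255;0 0 16 0 -0.3 1 255;0 0 24 0 -0.5 1 255;0 0 32 0 -0.7 1 255;0 0 40 0 -0.9 1 255;0 0 48 0 -1 1 255;0 0 56 0 -1.1 1 255;0 0 64 0 -1.2 1 255",
)

```text
clock: 4.25
eef_pos: [632.7, 13.2, 130.9]
tcp_rot: [3.142, -0.002, 2.729]
contact_force: [1.9, 3.7, -12.4]
opening: 0.135
grasp_force: 39.0
```

>>> step_arm(
  plan="0 0 8 0 -0.1 0 255;0 0 16 0 -0.2 0 255;0 0 24 0 -0.3 0 255;0 0 26 0 -0.3 0 255;0 0 26 0 -0.3 0 255;0 0 26 0 -0.3 0 255",
)

```text
clock: 4.85
eef_pos: [632.8, 12.8, 131.1]
tcp_rot: [3.141, -0.002, -3.108]
contact_force: [0.0, 3.7, -13.1]
opening: 0.133
grasp_force: 39.0
```

>>> step_arm(
  plan="0 0 0 0 -0.3 -2 255;0 0 0 0 -0.3 -4 255;0 0 0 0 -0.3 -6 255;0 0 0 0 -0.3 -7 255;0 0 0 0 -0.3 -7 255",
)

```text
clock: 5.35
eef_pos: [632.9, 12.7, 124.9]
tcp_rot: [3.141, -0.001, -3.107]
contact_force: [-2.1, 4.8, -7.1]
opening: 0.134
grasp_force: 40.0
```

>>> step_arm(
  plan="0 0 0 0 0 0 130;0 0 0 0 0 0 90;0 0 0 0 0 0 60;0 0 0 0 0 0 60;0 0 0 0 0 15 60;0 0 0 0 0 40 30;0 0 0 0 0 70 0;0 0 0 0 0 100 0",
)

```text
clock: 6.15
eef_pos: [633.5, 12.0, 226.9]
tcp_rot: [-3.141, 0.0, -3.106]
contact_force: [0.8, 0.3, -0.2]
opening: 0.999
grasp_force: 0.0
```

>>> step_arm(
  plan="0 0 0 -40 -30 40 0;0 0 0 -80 -62 70 0;0 0 0 -90 -62 70 0;0 0 0 -90 -62 70 0",
)

```text
clock: 6.55
eef_pos: [541.9, -51.4, 298.3]
tcp_rot: [-3.14, 0.004, -3.108]
contact_force: [-0.6, 0.4, 0.5]
opening: 1.0
grasp_force: 0.0
```

```bash
python3 - <<'E'
from h import *
s=r.sense();print(s['clock'],np.round(s['eef_pos'],1),s['tcp_rot'],np.round(s['qpos'],2))
im,d,c=grab('wrist','w2'); W=world(d,c); np.save('w2.npy',W)
def box(lo,hi,lab,x0,x1,y0,y1):
    P=W.reshape(-1,3);m=P[(P[:,2]>lo)&(P[:,2]<hi)&(P[:,0]>x0)&(P[:,0]<x1)&(P[:,1]>y0)&(P[:,1]<y1)]
    if len(m)<4: return print(lab,'none')
    r_=cv2.minAreaRect(m[:,:2].astype(np.float32)); print(lab,len(m),np.round(np.r_[r_[0],r_[1],r_[2]],1),np.round(np.median(m,0),1))
box(130,145,'handle',600,670,-25,50);box(60,67,'bracket',600,710,-30,60)
box(102,110,'post',515,550,-70,-35);box(43,49,'carriage',470,670,-110,130);box(88,99,'blank',520,590,30,100)
E
```

```text
6.55 [541.9 -51.4 298.3] [-3.14049583  0.00359693 -3.10785357] [-0.1   0.18  1.75 -0.    1.21 -1.7 ]
handle 424 [632.3  12.8  47.2  12.5   2.3] [631.7  12.2 136.7]
bracket 1491 [647.7  14.1  83.4  59.1   2.4] [642.5   5.2  62.6]
post 157 [530.9 -50.7  15.1  15.   72.4] [530.7 -50.8 104.6]
carriage 15258 [573.4  11.1 170.5 220.7   2.5] [559.9  -7.7  44.7]
blank 1944 [552.9  65.4  58.6  59.9  48.6] [552.1  64.7  92.6]
```

View pics/w2.png

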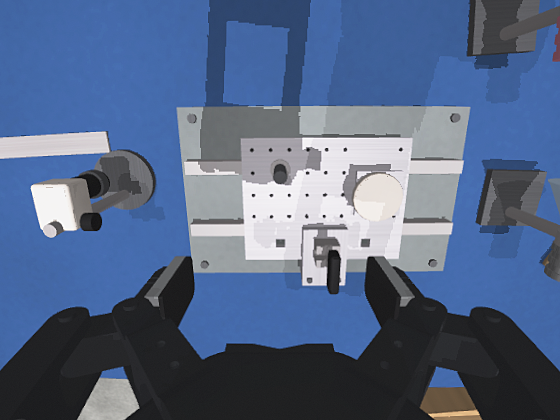

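>>> step_arm(
  plan="0 0 0 -11 0.5 -48 0;0 0 0 -11 0.5 -96 0;0 0 0 -11 0.5 -144 0;0 0 0 -11 0.5 -185 0;0 0 0 -11 0.5 -208 0;0 0 0 -11 0.5 -208 100;0 0 0 -11 0.5 -208 160;0 0 0 -11 0.5 -208 200",
  force=20,
)

```text
clock: 7.4
eef_pos: [533.9, -49.3, 88.1]
tcp_rot: [-3.141, 0.002, -3.106]
contact_force: [0.5, -0.1, 0.7]
opening: 0.512
grasp_force: 0.0
```

>>> step_arm(
  plan="0 0 0 0 0 0 220;0 0 0 0 0 0 240;0 0 0 0 0 0 255;0 0 0 0 0 0 255;0 0 0 0 0 0 255",
)

```text
clock: 7.9
eef_pos: [533.5, -49.5, 88.1]
tcp_rot: [-3.141, 0.003, -3.106]
contact_force: [-0.7, 0.5, 6.1]
opening: 0.176
grasp_force: 21.7
```

>>> step_arm(
  plan="0 0 0 -0.1 3 0 255;0 0 0 -0.4 9 0 255;0 0 0 -0.6 16 0 255;0 0 0 -0.9 24 0 255;0 0 0 -1.2 32 0 255;0 0 0 -1.5 40 0 255;0 0 0 -1.8 47 0 255;0 0 0 -2 53 0 255",
)

```text
clock: 8.7
eef_pos: [531.4, 3.7, 88.1]
tcp_rot: [-3.141, 0.002, -3.106]
contact_force: [-0.1, -1.3, 6.8]
opening: 0.176
grasp_force: 21.7
```

>>> step_arm(
  plan="0 0 0 -0.1 3 0 255;0 0 0 -0.2 5.2 0 255;0 0 0 -0.2 5.2 0 255;0 0 0 -0.2 5.2 0 255;0 0 0 -0.2 5.2 0 255",
)

```text
clock: 9.2
eef_pos: [531.2, 9.0, 88.1]
tcp_rot: [3.141, 0.002, -3.106]
contact_force: [-1.8, 1.3, 7.1]
opening: 0.176
grasp_force: 21.7
```

>>> step_arm(
  plan="0 0 0 0 0 0 200;0 0 0 0 0 0 120;0 0 0 0 0 0 80;0 0 0 0 0 0 60;0 0 0 0 0 30 40;0 0 0 0 0 75 0;0 0 0 0 0 125 0;0 0 0 0 0 170 0",
)

```text
clock: 10.0
eef_pos: [530.0, 8.7, 258.8]
tcp_rot: [-3.142, 0.0, -3.106]
contact_force: [1.1, -0.3, 0.8]
opening: 0.999
grasp_force: 0.0
```

>>> step_arm(
  plan="0 0 0 12 -62 40 0;0 0 0 12 -62 40 0;0 0 0 12 -62 40 0;0 0 0 12 -62 40 0",
)

```text
clock: 10.4
eef_pos: [541.9, -53.2, 296.3]
tcp_rot: [3.141, -0.0, -3.107]
contact_force: [0.5, 1.1, -0.3]
opening: 0.998
grasp_force: 0.0
```

```bash
python3 - <<'E'
from h import *
s=r.sense();print(s['clock'],np.round(s['eef_pos'],1),s['tcp_rot'],np.round(s['qpos'],2))
im,d,c=grab('wrist','w3'); W=world(d,c); np.save('w3.npy',W)
W2=np.load('w2.npy')
def box(W,lo,hi,lab,x0,x1,y0,y1):
    P=W.reshape(-1,3);m=P[(P[:,2]>lo)&(P[:,2]<hi)&(P[:,0]>x0)&(P[:,0]<x1)&(P[:,1]>y0)&(P[:,1]<y1)]
    if len(m)<4: return print(lab,'none')
    r_=cv2.minAreaRect(m[:,:2].astype(np.float32)); print(lab,len(m),np.round(np.r_[r_[0],r_[1],r_[2]],1),np.round(np.median(m,0),1))
box(W,130,145,'handle',600,670,-25,50);box(W,60,67,'bracket',600,710,-30,60)
box(W,102,110,'post',510,550,-10,30);box(W,43,49,'carriage',470,670,-110,200);box(W,88,99,'blank',510,590,80,170)
# plate end edges along base y, in strip base x -60..20
a=np.radians(2.2);c0=np.array([633.0,12.3])
for X in(W2,W):
    P=X.reshape(-1,3);P=P[(P[:,2]>43)&(P[:,2]<47)]
    D=P[:,:2]-c0;bx=D@[np.cos(a),np.sin(a)];by=D@[-np.sin(a),np.cos(a)]
    s=(bx>-140)&(bx<-20)
    e=[(by[s&(abs(bx-k)<3)].min(),by[s&(abs(bx-k)<3)].max()) for k in range(-138,-20,4)]
    print('plate ends',np.round(np.median(e,0),2))
E
```

```text
10.4 [541.9 -53.2 296.3] [ 3.14117078e+00 -3.93108375e-04 -3.10739344e+00] [-0.1   0.18  1.75  0.    1.21 -1.71]
handle 440 [632.2  12.8  47.8  12.5   1.9] [630.9  11.9 136.6]
bracket 1493 [648.2  14.   84.1  59.2   2.1] [642.9   4.9  62.6]
post 157 [528.5   9.3  14.8  14.6  18.8] [528.1   9.4 104.6]
carriage 15116 [570.6  71.6 170.7 220.5   2.2] [558.   65.8  44.7]
blank 1893 [550.1 125.8  58.1  58.4  12.7] [549.4 124.7  92.6]
plate ends [-108.61  110.83]
plate ends [-48.31 170.7 ]
```

>>> step_arm(
  plan="0 0 0 45 33 0 0;0 0 0 91 65.5 0 0;0 0 0 91 65.5 -40 0;0 0 0 91 65.5 -80 0;0 0 0 91 65.5 -120 0;0 0 0 91 65.5 -155 0;0 0 0 91 65.5 -170 0;0 0 0 91 65.5 -171 0",
  force=40,
)

```text
clock: 11.25
eef_pos: [631.2, 13.1, 122.9]
tcp_rot: [3.141, -0.005, -3.105]
contact_force: [0.1, -0.9, 0.4]
opening: 0.998
grasp_force: 0.0
```

>>> step_arm(
  plan="0 0 0 0 0 0 120;0 0 0 0 0 0 180;0 0 0 0 0 0 220;0 0 0 0 0 0 255;0 0 0 0 0 0 255;0 0 0 0 0 0 255;0 0 0 0 0 0 255",
)

```text
clock: 11.95
eef_pos: [633.7, 12.7, 126.5]
tcp_rot: [3.141, 0.001, -3.106]
contact_force: [-0.9, 3.2, 6.3]
opening: 0.127
grasp_force: 40.9
```

>>> step_arm(
  plan="0 0 0 0 0 2 255;0 0 0 0 0 4 255;0 0 0 0 0 6 255;0 0 0 0 0 7.5 255;0 0 0 0 0 7.5 255;0 0 0 0 0 7.5 255",
)

```text
clock: 12.55
eef_pos: [633.2, 12.7, 131.9]
tcp_rot: [3.141, -0.0, -3.106]
contact_force: [4.6, 4.3, -12.5]
opening: 0.131
grasp_force: 38.9
```

>>> step_arm(
  plan="0 0 -8 0 0 0.5 255;0 0 -16 0 0 0.5 255;0 0 -24 0 0 0.5 255;0 0 -32 0 0 0.5 255;0 0 -40 0 0 0.5 255;0 0 -48 0 0 0.5 255;0 0 -56 0 0 0.5 255;0 0 -64 0 0 0.5 255",
)

```text
clock: 13.35
eef_pos: [633.1, 12.7, 132.3]
tcp_rot: [-3.141, -0.001, 2.054]
contact_force: [5.7, 4.1, -12.3]
opening: 0.136
grasp_force: 38.9
```

>>> step_arm(
  plan="0 0 -8 0 0 0 255;0 0 -16 0 0 0 255;0 0 -24 0 0 0 255;0 0 -26 0 0 0 255;0 0 -26 0 0 0 255;0 0 -26 0 0 0 255",
)

```text
clock: 13.95
eef_pos: [633.1, 12.7, 132.3]
tcp_rot: [-3.141, -0.001, 1.606]
contact_force: [4.7, 4.8, -12.6]
opening: 0.133
grasp_force: 39.0
```

>>> step_arm(
  plan="0 0 0 0 0 -3 255;0 0 0 0 0 -6 255;0 0 0 0 0 -9 255;0 0 0 0 0 -12 255;0 0 0 0 0 -15 255;0 0 0 0 0 -16 255;0 0 0 0 0 -16 255;0 0 0 0 0 -16 255",
)

```text
clock: 14.75
eef_pos: [633.2, 12.7, 116.7]
tcp_rot: [-3.141, -0.001, 1.606]
contact_force: [3.7, 4.8, -8.3]
opening: 0.133
grasp_force: 39.5
```

>>> step_arm(
  plan="0 0 0 0 0 -1 255;0 0 0 0 0 -1 255;0 0 0 0 0 -1 130;0 0 0 0 0 -1 80;0 0 0 0 0 -1 60;0 0 0 0 0 30 40;0 0 0 0 0 75 0;0 0 0 0 0 120 0",
)

```text
clock: 15.55
eef_pos: [632.6, 12.0, 238.7]
tcp_rot: [-3.14, 0.0, 1.606]
contact_force: [0.6, -0.4, 0.2]
opening: 0.999
grasp_force: 0.0
```

>>> step_arm(
  plan="0 0 0 -20 -12 48 0;0 0 0 -32 -12 50 0;0 0 0 -32 -12 50 0;0 0 0 -32 -12 50 0",
)

```text
clock: 15.95
eef_pos: [600.8, 0.2, 286.9]
tcp_rot: [-3.141, 0.0, 1.606]
contact_force: [0.2, 0.8, -0.8]
opening: 1.001
grasp_force: 0.0
```

```bash
python3 - <<'E'
from h import *
s=r.sense();print(s['clock'],np.round(s['eef_pos'],1),s['contact_force'])
im,d,c=grab('wrist','w4'); W=world(d,c)
def box(W,lo,hi,lab,x0,x1,y0,y1):
    P=W.reshape(-1,3);m=P[(P[:,2]>lo)&(P[:,2]<hi)&(P[:,0]>x0)&(P[:,0]<x1)&(P[:,1]>y0)&(P[:,1]<y1)]
    if len(m)<4: return print(lab,'none')
    r_=cv2.minAreaRect(m[:,:2].astype(np.float32)); print(lab,len(m),np.round(np.r_[r_[0],r_[1],r_[2]],1),np.round(np.median(m,0),1))
box(W,112,145,'handle',600,670,-25,50);box(W,60,67,'bracket',600,710,-30,60)
box(W,102,110,'post',510,550,-10,30);box(W,43,49,'carriage',470,670,-110,200);box(W,88,99,'blank',510,590,80,170)
E
```

```text
15.95 [6.008e+02 2.000e-01 2.869e+02] [ 0.24231891  0.8262591  -0.78651403]
handle 598 [633.6  13.3  12.3  47.8   1.8] [632.8  15.  126.2]
bracket 2456 [648.4  13.5  82.8  60.6   2.3] [659.1  18.9  62.7]
post 168 [529.    9.   15.1  14.9  45.5] [529.    9.2 104.6]
carriage 19812 [570.8  70.9 171.  221.    2.4] [574.3  79.4  44.7]
blank 2870 [551.  126.   58.7  58.5  46.8] [551.4 126.5  92.6]
```

View pics/w4.png

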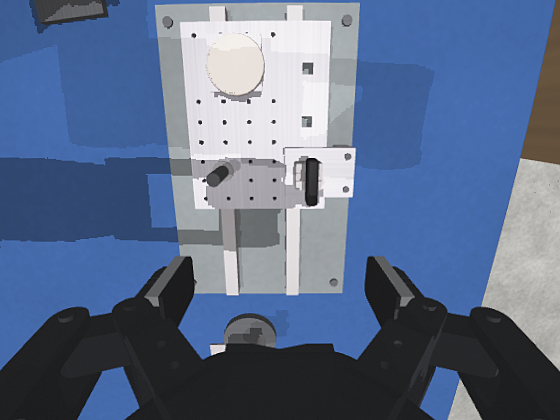

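The handle at (312,182) is back in line with the slide. Its top measures 126.2 mm, the same reading as at home at the start (126.4). The carriage has moved 61 mm towards the clear funnel's side, and the blank at (236,64) is still on its pedestal.

```bash
python3 -c "
from rig import r
print(r.sign_off())"
```

```text
the job is handed in; nothing more can be done
None
```

I handed the job in at about 16 s of the 56 s allowed: the pin is home at the +y end station, on the clear funnel's side, the handle is back in line, and the blank is still on its pedestal; the hand-in returned no verdict.

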